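# Lid a fired set of jars from the pile of lids

### The job

The jars are back from the glaze firing with their lids fired apart and piled up: take the pile down and cap each jar with the lid of its own size, so that every lid sits level and fully down over the neck, on the jar's shoulder. The ware chips easily, so lower each lid on rather than letting it drop and do not bang the jars; leave them standing where they are and do not disturb the brushes or the vase.

Things in the scene. Friction and masses are not known exactly. Their poses are not given: they have to be found in the camera images.
- large_lid: the large white-glazed stoneware cap lid with brown edges: round, flat-topped, 68 mm across, 18 mm high, top 4 mm thick, hollow below (skirt 3 mm thick, 62 mm inside, 14 mm deep), about 55 g; at the start at the bottom of the pile. Origin: centre of its lower rim; z up through its top
- medium_lid: the medium white-glazed stoneware cap lid with brown edges: round, flat-topped, 58 mm across, 18 mm high, top 4 mm thick, hollow below (skirt 3 mm thick, 52 mm inside, 14 mm deep), about 40 g; at the start second from the bottom of the pile. Origin: centre of its lower rim; z up through its top
- small_lid: the small white-glazed stoneware cap lid with brown edges: round, flat-topped, 48 mm across, 18 mm high, top 4 mm thick, hollow below (skirt 3 mm thick, 42 mm inside, 14 mm deep), about 28 g; at the start third from the bottom of the pile. Origin: centre of its lower rim; z up through its top
- tiny_lid: the tiny white-glazed stoneware cap lid with brown edges: round, flat-topped, 38 mm across, 18 mm high, top 4 mm thick, hollow below (skirt 3 mm thick, 32 mm inside, 14 mm deep), about 18 g; at the start on top of the pile. Origin: centre of its lower rim; z up through its top
- large_jar: the large stoneware jar, white like the lids, empty and open at the top, loose on the table, about 450 g: round, 82 mm across the body, 103 mm high in all. Its flat shoulder, where the rim of the large lid comes to rest, is 90 mm above the origin; the neck stands 13 mm above the shoulder, 57 mm across at its foot and bevelled to 48 mm at the lip. Origin: centre of its underside; z up its axis
- medium_jar: the medium stoneware jar, white like the lids, empty and open at the top, loose on the table, about 300 g: round, 72 mm across the body, 84 mm high in all. Its flat shoulder, where the rim of the medium lid comes to rest, is 71 mm above the origin; the neck stands 13 mm above the shoulder, 47 mm across at its foot and bevelled to 38 mm at the lip. Origin: centre of its underside; z up its axis
- small_jar: the small stoneware jar, white like the lids, empty and open at the top, loose on the table, about 200 g: round, 62 mm across the body, 67 mm high in all. Its flat shoulder, where the rim of the small lid comes to rest, is 54 mm above the origin; the neck stands 13 mm above the shoulder, 37 mm across at its foot and bevelled to 28 mm at the lip. Origin: centre of its underside; z up its axis
- tiny_jar: the tiny stoneware jar, white like the lids, empty and open at the top, loose on the table, about 120 g: round, 52 mm across the body, 51 mm high in all. Its flat shoulder, where the rim of the tiny lid comes to rest, is 38 mm above the origin; the neck stands 13 mm above the shoulder, 27 mm across at its foot and bevelled to 18 mm at the lip. Origin: centre of its underside; z up its axis
- brush_glass: bystander: drinking-glass sized jar with paint brushes standing in it, 68 mm across, about 210 mm high with the brushes. Origin: centre of its underside
- vase: bystander: small waisted blue vase, 72 mm across, 105 mm high. Origin: centre of its underside
Mind the look-alikes: they are no part of the job. What is shaped like the large_lid but black or red is not meant.

How it is judged:
At the end, for the whole second after the job is handed in: Each lid is on the jar of its own size: centred within 8 mm, its rim within 4 mm of the height of the shoulder, lid and jar level within 0.08 rad, at rest, and every jar within 40 mm of where it stood (horizontal distance between large_lid and large_jar below 0.008 m and z of large_lid in the frame of large_jar between 0.086 and 0.094 m and angle between each of large_lid, large_jar, medium_lid, medium_jar, small_lid, small_jar, tiny_lid, tiny_jar's own z axis and vertical below 0.08 rad and distance of each of large_jar, medium_jar, small_jar, tiny_jar from where it was at the start of the episode below 0.04 m and linear speed of each of large_lid, large_jar, medium_lid, medium_jar, small_lid, small_jar, tiny_lid, tiny_jar below 0.02 m/s and horizontal distance between medium_lid and medium_jar below 0.008 m and z of medium_lid in the frame of medium_jar between 0.067 and 0.075 m and horizontal distance between small_lid and small_jar below 0.008 m and z of small_lid in the frame of small_jar between 0.05 and 0.058 m and horizontal distance between tiny_lid and tiny_jar below 0.008 m and z of tiny_lid in the frame of tiny_jar between 0.034 and 0.042 m); the robot touches nothing.
It fails at once if a jar is knocked over (angle between any of large_jar, medium_jar, small_jar, tiny_jar's own z axis and vertical above 0.5 rad).
It fails at once if a jar is struck or pressed on hard (over 60 N) (contact force between any of large_jar, medium_jar, small_jar, tiny_jar and anything else above 60 N).
It fails at once if a lid is let fall (it drops free of the fingers by more than about 18 mm) ((linear speed of large_lid above 0.6 m/s and contact force between the fingers and large_lid below 0.1 N) or (linear speed of medium_lid above 0.6 m/s and contact force between the fingers and medium_lid below 0.1 N) or (linear speed of small_lid above 0.6 m/s and contact force between the fingers and small_lid below 0.1 N) or (linear speed of tiny_lid above 0.6 m/s and contact force between the fingers and tiny_lid below 0.1 N)).
It fails at once if the brush glass is shoved more than 30 mm or tipped (distance of brush_glass from where it was at the start of the episode above 0.03 m or angle between brush_glass's own z axis and vertical above 0.4 rad).
It fails at once if the vase is shoved more than 30 mm or tipped (distance of vase from where it was at the start of the episode above 0.03 m or angle between vase's own z axis and vertical above 0.4 rad).
It also fails if it takes over 99 s, if anything falls off the work surface, if the arm or the gripper's body presses on something with over 40 N, if the wrist force passes 120 N, or if a joint passes its speed limit or range.

### The arm

A 7-joint arm with a two-finger parallel gripper is mounted at the origin on the work surface. World frame = base frame: x ahead of the robot, y to its left, z up, the work surface at z = 0. Lengths are in m, angles in rad, forces in N, time in s.
With the tool pointing down it reaches from about 0.4 to 0.875 m from the base axis. Payload 6.5 kg.
Tool frame: the origin (TCP) lies midway between the tips of the shut fingers; the grasp point (between the pads) lies 19 mm behind it (pinch_z is the distance from the TCP to the grasp point, in m); z points along the fingers, y is the line along which they close (so a half turn about z gives the same grasp; the last joint's range is limited). The gripper opens to 88 mm and grips with 3 to 60 N. Pads are 18 mm wide; open, the fingers measure 123 mm over their backs; the gripper's body (75 mm by 187 mm) begins 45 mm behind the grasp point.
Start: joints at [1.281, 0.536, -0.004, 1.538, 0.003, 1.067, -0.071], TCP at [0.144, -0.634, 0.239] pointing down, gripper open.
Joint ranges: [-2.7, 2.7], [-0.37, 2.16], [-1.27, 1.26], [0.24, 2.4], [-1.31, 4.45], [0.19, 1.91], [-2.76, 2.76]. Speed limits (rad/s): [2.39, 2.39, 3.14, 3.14, 3.14, 3.14, 3.14].

### API

Orientations are given as a rotation vector (axis times angle).
In Python, from workcell import * gives the robot as it stands.
- The arm moves only by the tool send_rows, never from a script. Its argument "plan" is a list of rows, each a list of 2 entries, a list of its own where there are three numbers: the shift along the tool's x, y, z in cm, then the turn about the tool's z in rad. In form: [[[dx, dy, dz], yaw], ...]. A call has 1 to 10 rows; each row shifts and turns the commanded pose from where the row before left it, along the tool's axes as they then stand; what a row does not reach is not made up. A row lasts 1/12 s, in which the tool goes at most 41.7 mm and 7.16 degrees, less where a joint would pass 70% of its speed; a pose out of reach is approached as far as the arm can. A call is refused whole if a number of a shift passes 4.17 or a number of a turn 0.125, either way. A call with a gripper value outside its range is refused whole. "hand" is the opening, from 0 (shut) to 1 (fully open), set as the call begins (left out, the last holds). The fingers move at their own pace and stop on an object; "force" is the grip in N (left out, the last holds). Time passes only in rows, so rows that do not move let the fingers close. It gives the time, the measured TCP pose, the force, the opening and the grip force at its end, in the units of the state.
- state(): the state, without advancing time (a new reading comes with each control period).
- grab_frame(name): name is "scene" or "top" or "wrist"; returns the picture (420x560x3 uint8, red, green, blue); there is no depth.
- camera_params(name): a dict with "fx", "fy", "cx", "cy" (pixels), "R" (3x3) and "t" (3): a world point X has camera coordinates R X + t; the wrist camera has in their place "tool_from_camera" (4x4, takes a point from camera to tool coordinates, whose origin is the TCP and whose axes are the flange's). Camera axes: x right, y down, z forward; pixel columns grow to the right and rows downward; lengths in m; the calibration is good to about 2 mm. The wrist camera is an equidistant fisheye: a pixel r from the principal point sees the ray r / f radians off the axis. A picture is of the moment at which its call begins: read the wrist's pose just before it. camera_params takes no time and is no camera call.
- job_done(): hands the job in; it is judged then, once.
The state is a dict: "t": time; "joints": joint angles; "joint_vel": joint speeds; "effort": joint torques, N m; "tcp_pos": TCP position; "orientation": TCP orientation; "wrist_force": force on the tool from outside, world axes, zero at the start; "torque": the same for the moment, N m; "grip_width": finger opening in m; "grasp_force": force on a finger pad.
Only numpy, scipy, OpenCV 4.12 (cv2) and the standard library are available. Lean on these libraries where they do the work, as an engineer would, in place of code of your own. Each camera call takes 0.05 s, during which the arm holds its last target. There are 200 camera calls.

## Working session

There is one attempt and no reset: what is moved stays moved. The work goes in short steps, Python scripts to look and compute and a tool call to move; the robot and the scene stay as the last step left them, time stands still between calls to the robot, and variables do not carry over. Pictures are saved under pics/ and viewed, at most 14 in all, crops included, and the job is handed in when it is done.

Besides the shell and the picture viewer there is one more tool, called after "Call:" by a JSON object that holds its "method" and its "body". send_rows: Moves the arm, as the interface text tells. Its arguments: {"type":"object","properties":{"plan":{"type":"array","items":{"type":"array"}},"hand":{"type":"number"},"force":{"type":"number"}},"required":["plan"]}

```bash
mkdir -p pics
python3 - <<'E'
from workcell import *
import cv2
for n in ("scene","top"):
    im=grab_frame(n); cv2.imwrite(f"pics/{n}0.png",im[:,:,::-1])
    print(n,camera_params(n))
print(camera_params("wrist")); print(state())
E
```

```text
scene {'fx': 397.7571435313324, 'fy': 397.7571435313324, 'cx': 279.308060917, 'cy': 208.39738450961147, 'R': array([[ 0.0344244 ,  0.99938615,  0.0065023 ],
       [ 0.80439783, -0.0238457 , -0.59361225],
       [-0.59309281,  0.02566518, -0.80472493]]), 't': array([-0.04678475, -0.45478462,  1.31352349])}
top {'fx': 464.6682268919964, 'fy': 464.6682268919964, 'cx': 273.81444703036885, 'cy': 203.54071699979633, 'R': array([[ 0.14476816, -0.98945255,  0.00508265],
       [-0.96712727, -0.14258333, -0.21055838],
       [ 0.20906223,  0.02556659, -0.97756807]]), 't': array([-0.07483648,  0.63177695,  1.05689157])}
{'fx': 325.19226210127806, 'fy': 325.19226210127806, 'cx': 279.3357381073842, 'cy': 207.26867392688763, 'tool_from_camera': array([[ 1.11846781e-04, -9.51918578e-01, -3.06351119e-01,
         7.93648775e-02],
       [ 9.99999989e-01,  7.63423299e-05,  1.27876462e-04,
        -2.60614242e-04],
       [-9.83404222e-05, -3.06351130e-01,  9.51918576e-01,
        -1.45115315e-01],
       [ 0.00000000e+00,  0.00000000e+00,  0.00000000e+00,
         1.00000000e+00]])}
{'t': 0.1, 'joints': array([ 1.28080056,  0.53710047, -0.00442662,  1.53873204,  0.00262218,
        1.06730596, -0.07120275]), 'joint_vel': array([-0.00119151, -0.00036523,  0.00125158, -0.00415457,  0.00060008,
       -0.00042611,  0.00010317]), 'effort': array([ 3.24561501e-03, -5.72074628e+01,  9.94367190e-01, -2.52229661e+01,
       -5.61041711e-02,  1.34891697e-02,  3.14265367e-05]), 'tcp_pos': array([ 0.14411153, -0.6332715 ,  0.23793677]), 'orientation': array([-3.12043338e+00, -3.50744006e-01,  4.86605903e-04]), 'wrist_force': array([1.23450894, 0.5010501 , 0.58716623]), 'torque': array([ 0.008855  , -0.041901  ,  0.00807093]), 'grasp_force': 0.0, 'grip_width': 0.08800052843246964}
```

View pics/top0.png

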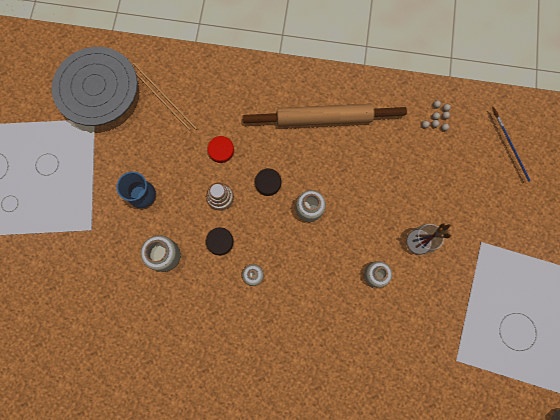

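View pics/scene0.png

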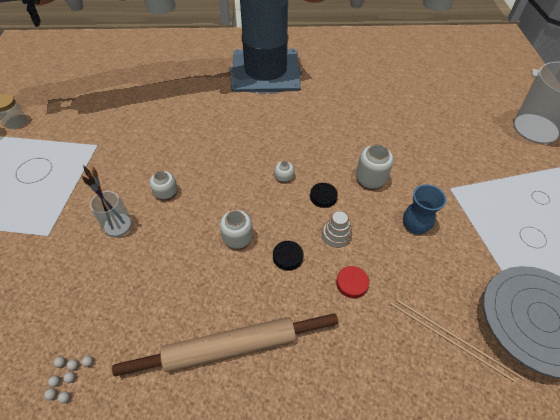

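```bash
cat > h.py <<'E'
import numpy as np, cv2
from workcell import *
def ray(n,u,v):
    p=camera_params(n); R,t=np.array(p["R"]),np.array(p["t"])
    return -R.T@t, R.T@np.array([(u-p["cx"])/p["fx"],(v-p["cy"])/p["fy"],1])
def plane(n,u,v,z):
    o,d=ray(n,u,v); return o+d*(z-o[2])/d[2]
def proj(n,X):
    p=camera_params(n); c=np.array(p["R"])@X+p["t"]; return np.array([p["fx"]*c[0]/c[2]+p["cx"],p["fy"]*c[1]/c[2]+p["cy"]])
E
python3 - <<'E'
from h import *
T=dict(large=(160,253,.103),medium=(311,206,.084),small=(378,274,.067),tiny=(253,275,.051),pile=(218,191,.072),vase=(133,187,.105),glass=(422,240,.09))
top=cv2.imread("pics/top0.png");sc=cv2.imread("pics/scene0.png")
rows=[[],[]]
for k,(u,v,z) in T.items():
    X=plane("top",u,v,z); s=proj("scene",X); print(k,X.round(3),s.round(0),round(float(np.hypot(X[0],X[1])),3))
    if k in("vase","glass"):continue
    for im,(a,b),r in((top,(u,v),rows[0]),(sc,s.round().astype(int),rows[1])):
        r.append(cv2.resize(im[b-20:b+20,a-20:a+20],None,fx=4,fy=4,interpolation=cv2.INTER_CUBIC)); 
cv2.imwrite("pics/crops.png",np.vstack([np.hstack(r) for r in rows]))
E
```

```text
large [0.476 0.257 0.103] [374. 150.] 0.541
medium [ 0.639 -0.071  0.084] [235. 214.] 0.643
small [ 0.504 -0.249  0.067] [164. 174.] 0.562
tiny [0.46  0.042 0.051] [284. 162.] 0.462
pile [0.646 0.156 0.072] [339. 217.] 0.665
vase [0.619 0.35  0.105] [428. 196.] 0.711
glass [ 0.595 -0.338  0.09 ] [115. 199.] 0.685
```

View pics/crops.png

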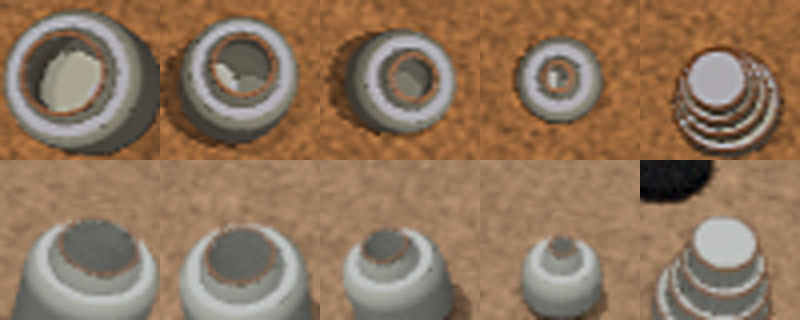

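Run:
```python
from h import *
T=dict(large=(155.1,251.1,378.1,151.3,.103),medium=(311.3,202.3,234.6,217.2,.084),small=(379.6,272.3,159.6,175.1,.067),tiny=(252,273.3,284.3,162.8,.051),pile=(216.5,190.3,340.1,217.6,.072))
for k,(a,b,c,d,z) in T.items():
    o,e=ray("top",a,b);p,f=ray("scene",c,d)
    s=np.linalg.lstsq(np.c_[e,-f],p-o,rcond=None)[0]
    print(k,plane("top",a,b,z).round(4),plane("scene",c,d,z).round(4),"tri",((o+e*s[0]+p+f*s[1])/2).round(4))
for n,a,b in(("blk1",268,182),("blk2",219,241),("red",221,149)):print(n,plane("top",a,b,.018).round(3))
from scipy.spatial.transform import Rotation as R
print(R.from_rotvec(state()["orientation"]).as_matrix().round(4))
```

```text
large [0.4786 0.2694 0.103 ] [0.4792 0.2666 0.103 ] tri [0.4785 0.2682 0.1025]
medium [ 0.6484 -0.0707  0.084 ] [ 0.6488 -0.0727  0.084 ] tri [ 0.6486 -0.0717  0.0837]
small [ 0.5088 -0.2519  0.067 ] [ 0.5081 -0.2577  0.067 ] tri [ 0.5092 -0.2545  0.068 ]
tiny [0.464  0.0449 0.051 ] [0.4618 0.0431 0.051 ] tri [0.4638 0.0439 0.0532]
pile [0.6472 0.1598 0.072 ] [0.6484 0.1578 0.072 ] tri [0.6474 0.1591 0.0707]
blk1 [0.7   0.042 0.018]
blk2 [0.532 0.14  0.018]
red [0.77  0.175 0.018]
[[ 9.75e-01  2.22e-01 -5.00e-04]
 [ 2.22e-01 -9.75e-01  1.50e-03]
 [-1.00e-04 -1.50e-03 -1.00e+00]]
```

Call:
{"method": "send_rows", "body": {"plan": [[[2,-2,0],0],[[2.8,-2.8,0],0],[[2.8,-2.8,0],0],[[2.8,-2.8,0],0],[[2.8,-2.8,0],0],[[2.8,-2.8,0],0],[[2.8,-2.8,0],0],[[2.8,-2.8,0],0],[[2.8,-2.8,0],0],[[2.8,-2.8,0],0]]}}

```text
t: 0.93
tcp_pos: [0.3495, -0.3063, 0.2386]
orientation: [-3.122, -0.351, 0.0]
wrist_force: [0.9, 0.1, 0.1]
grip_width: 0.0879
grasp_force: 0.0
```

Call:
{"method": "send_rows", "body": {"plan": [[[2.8,-2.8,0],0],[[2.8,-2.8,0],0],[[2.8,-2.8,0],0],[[2.8,-2.8,0],0],[[2.8,-2.8,0],0],[[2.8,-2.8,0],0],[[2.8,-2.8,0],0],[[2.8,-2.8,0],0],[[2.8,-2.8,0],0],[[2.8,-2.8,0],0]]}}

```text
t: 1.77
tcp_pos: [0.5604, 0.0286, 0.2384]
orientation: [3.122, 0.351, -0.001]
wrist_force: [-0.3, 0.1, 0.3]
grip_width: 0.0884
grasp_force: 0.0
```

Call:
{"method": "send_rows", "body": {"plan": [[[2.8,-2.7,0],0],[[2.8,-2.7,0],0],[[2.8,-2.7,0],0],[[2.0,-1.8,0],0],[[1.0,-0.9,0],0],[[0,0,0],0],[[0,0,0],0]]}}

```text
t: 2.35
tcp_pos: [0.6466, 0.1577, 0.2379]
orientation: [3.121, 0.352, -0.002]
wrist_force: [-0.0, -0.3, 0.1]
grip_width: 0.0879
grasp_force: 0.0
```

```bash
cat >> h.py <<'E'
from scipy.spatial.transform import Rotation
def wray(s,p,u,v):
    r=np.array([u-p["cx"],v-p["cy"]]);q=np.hypot(*r);th=q/p["fx"]
    d=np.array([*(r/q*np.sin(th)),np.cos(th)]); M=np.array(p["tool_from_camera"])
    Rt=Rotation.from_rotvec(s["orientation"]).as_matrix()
    return s["tcp_pos"]+Rt@M[:3,3], Rt@M[:3,:3]@d
def wplane(s,p,u,v,z):
    o,d=wray(s,p,u,v); return o+d*(z-o[2])/d[2]
def wproj(s,p,X):
    M=np.array(p["tool_from_camera"]);Rt=Rotation.from_rotvec(s["orientation"]).as_matrix()
    c=M[:3,:3].T@(Rt.T@(X-s["tcp_pos"])-M[:3,3]);th=np.arctan2(np.hypot(c[0],c[1]),c[2])
    return np.array([p["cx"],p["cy"]])+p["fx"]*th*c[:2]/np.hypot(c[0],c[1])
E
python3 - <<'E'
from h import *
s=state();im=grab_frame("wrist");p=camera_params("wrist")
print(s["tcp_pos"],s["orientation"],wproj(s,p,np.array([.6474,.159,.072])))
cv2.imwrite("pics/w1.png",im[:,:,::-1])
E
```

```text
[0.64664611 0.15773858 0.23787315] [ 3.12145134e+00  3.52353268e-01 -2.42192839e-03] [278.46002276 186.01949171]
```

View pics/w1.png

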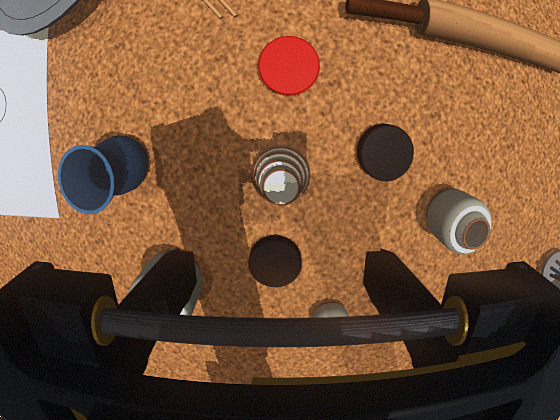

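```bash
cat >> h.py <<'E'
def lidtop(z,x0,dia,name=None):
    "centre of the white lid top of diameter dia at height z, near x0, from the wrist camera"
    s=state();im=grab_frame("wrist");p=camera_params("wrist")
    u,v=wproj(s,p,np.array([*x0,z])); 
    px=np.linalg.norm(wproj(s,p,np.array([x0[0]+dia/2,x0[1],z]))-[u,v])
    hsv=cv2.cvtColor(im,cv2.COLOR_RGB2HSV); m=((hsv[:,:,1]<45)&(hsv[:,:,2]>110)).astype(np.uint8)*255
    n,l,st,c=cv2.connectedComponentsWithStats(m,connectivity=4)
    k=[i for i in range(1,n) if st[i,4]>.3*np.pi*px*px and np.hypot(*(c[i]-[u,v]))<2*px]
    print("pred",u.round(1),v.round(1),"r",px.round(1))
    for i in k:
        cn=max(cv2.findContours((l==i).astype(np.uint8),cv2.RETR_EXTERNAL,cv2.CHAIN_APPROX_NONE)[0],key=len)
        (a,b),ax,_=cv2.fitEllipse(cv2.convexHull(cn)); X=wplane(s,p,a,b,z)
        R=Rotation.from_rotvec(s["orientation"]).as_matrix()
        print(np.round((a,b),1),np.round(ax,1),st[i,4],"X",X.round(4),"tool cm",(R.T@(X-s["tcp_pos"])*100).round(2))
    if name:
        a,b=int(u)-60,int(v)-60; cv2.imwrite("pics/"+name,cv2.resize(im[max(b,0):b+120,max(a,0):a+120,::-1],None,fx=4,fy=4,interpolation=cv2.INTER_CUBIC))
E
python3 - <<'E'
from h import *
lidtop(.072,(.6474,.159),.038,"w1c.png")
E
```

```text
pred 277.0 185.6 r 19.0
[277.6 181.5] [21.2 33.1] 474 X [0.6516 0.1594 0.072 ] tool cm [ 0.58 -0.2  16.61]
```

View pics/w1c.png

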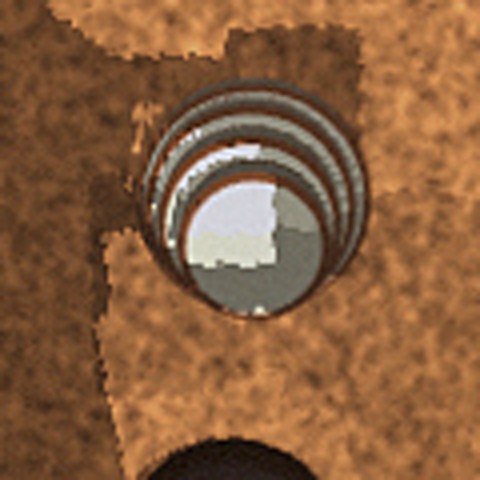

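Call:
{"method": "send_rows", "body": {"plan": [[[0,0,2.5],0],[[0,0,4],0],[[0,0,4],0],[[0,0,3.5],0],[[0,0,2.0],0],[[0,0,1],0],[[0,0,0.6],0],[[0,0,0.3],0],[[0,0,0],0],[[0,0,0],0]], "hand": 0.65, "force": 10}}

```text
t: 3.28
tcp_pos: [0.6482, 0.1577, 0.0614]
orientation: [-3.122, -0.35, -0.004]
wrist_force: [-0.4, -0.7, 1.3]
grip_width: 0.0572
grasp_force: 0.0
```

Call:
{"method": "send_rows", "body": {"plan": [[[0,0,0.3],0],[[0,0,0],0],[[0,0,0],0]]}}

```text
t: 3.53
tcp_pos: [0.6474, 0.1577, 0.0572]
orientation: [-3.122, -0.351, -0.001]
wrist_force: [-0.4, 0.0, -0.5]
grip_width: 0.0573
grasp_force: 0.0
```

Call:
{"method": "send_rows", "body": {"plan": [[[0,0,0],0],[[0,0,0],0],[[0,0,0],0],[[0,0,0],0],[[0,0,0],0],[[0,0,0],0]], "hand": 0}}

```text
t: 4.03
tcp_pos: [0.6472, 0.1576, 0.0568]
orientation: [-3.122, -0.351, -0.0]
wrist_force: [-0.8, 0.2, 1.1]
grip_width: 0.0377
grasp_force: 10.0
```

Call:
{"method": "send_rows", "body": {"plan": [[[0,0,-0.4],0],[[0,0,-1.5],0],[[0,0,-3],0],[[0,0,-3],0],[[0,0,-1.1],0],[[-1.5,0.5,0],0],[[-3.5,1.2,0],0],[[-3.5,1.2,0],0],[[-3.5,1.2,0],0],[[-3.5,1.2,0],0]]}}

```text
t: 4.87
tcp_pos: [0.5063, 0.0707, 0.1472]
orientation: [3.122, 0.351, 0.001]
wrist_force: [1.7, 0.0, 0.4]
grip_width: 0.0375
grasp_force: 10.0
```

Call:
{"method": "send_rows", "body": {"plan": [[[-3,1,0],0],[[-1.5,0.5,0],0],[[-0.5,0.2,0],0],[[0,0,0],0],[[0,0,0],0],[[0,0,0],0]]}}

```text
t: 5.37
tcp_pos: [0.4644, 0.0449, 0.1471]
orientation: [-3.121, -0.352, -0.003]
wrist_force: [0.8, 0.3, 0.5]
grip_width: 0.038
grasp_force: 10.0
```

Run:
```python
from h import *
s=state();print(s["tcp_pos"],s["grip_width"]);p=camera_params("wrist")
im=grab_frame("wrist");t=grab_frame("top");c=grab_frame("scene");print(wproj(s,p,np.array([.463,.044,.051])),proj("scene",np.array([.463,.044,.051])),proj("scene",s["tcp_pos"]+[0,0,.015]))
cv2.imwrite("pics/w2.png",np.hstack([im[120:360,100:460,::-1],cv2.resize(c[110:190,244:334,::-1],None,fx=3,fy=3)]))
```

```text
[0.46440978 0.04492232 0.1471083 ] 0.037996871246138174
[280.43910428 211.52453615] [284.66652406 163.13877764] [285.93939304 130.26494507]
```

View pics/w2.png

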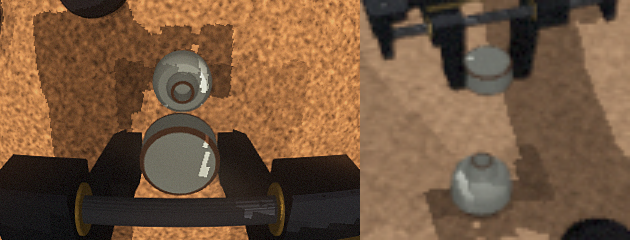

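Call:
{"method": "send_rows", "body": {"plan": [[[-0.2,0.15,1.5],0],[[0,0,3],0],[[0,0,2.5],0],[[0,0,1.2],0],[[0,0,0.6],0],[[0,0,0.5],0],[[0,0,0.4],0],[[0,0,0.4],0],[[0,0,0],0],[[0,0,0],0]]}}

```text
t: 6.35
tcp_pos: [0.4615, 0.042, 0.0461]
orientation: [3.122, 0.351, 0.001]
wrist_force: [-0.5, 0.5, -0.8]
grip_width: 0.0379
grasp_force: 10.0
```

Call:
{"method": "send_rows", "body": {"plan": [[[0,0,0.2],0],[[0,0,0.2],0],[[0,0,0.1],0],[[0,0,0],0],[[0,0,0],0]]}}

```text
t: 6.77
tcp_pos: [0.4612, 0.0419, 0.0407]
orientation: [3.122, 0.351, 0.0]
wrist_force: [0.3, -1.0, -0.7]
grip_width: 0.0378
grasp_force: 10.0
```

Call:
{"method": "send_rows", "body": {"plan": [[[0,0,0.05],0],[[0,0,0.05],0],[[0,0,0],0],[[0,0,0],0]]}}

```text
t: 7.1
tcp_pos: [0.4613, 0.0419, 0.0404]
orientation: [3.122, 0.351, 0.0]
wrist_force: [-2.3, -0.2, 10.9]
grip_width: 0.0382
grasp_force: 10.0
```

Call:
{"method": "send_rows", "body": {"plan": [[[0,0,0],0],[[0,0,0],0],[[0,0,0],0],[[0,0,0],0],[[0,0,-1],0],[[0,0,-3],0],[[0,0,-4],0],[[0,0,-2.5],0],[[0,0,0],0],[[0,0,0],0]], "hand": 0.75}}

```text
t: 7.93
tcp_pos: [0.4622, 0.0418, 0.1464]
orientation: [3.122, 0.35, 0.006]
wrist_force: [0.0, -0.1, -0.1]
grip_width: 0.0664
grasp_force: 0.0
```

```bash
sed -i 's/\[:,:,2\]>110/[:,:,2]>60/' h.py
python3 - <<'E'
from h import *
s=state();print(s["tcp_pos"],s["grip_width"])
lidtop(.056,(.463,.043),.038)
for n in("top","scene"): cv2.imwrite(f"pics/{n}1.png",grab_frame(n)[:,:,::-1])
a=cv2.imread("pics/top1.png");b=cv2.imread("pics/scene1.png")
f=lambda im,u,v:cv2.resize(im[v-25:v+25,u-30:u+30],None,fx=5,fy=5,interpolation=cv2.INTER_CUBIC)
cv2.imwrite("pics/c1.png",np.vstack([np.hstack([f(a,252,273),f(a,217,193)]),np.hstack([f(b,285,163),f(b,338,225)])]))
E
```

```text
[0.46224995 0.04183177 0.14642361] 0.06639268382118438
pred 278.3 210.9 r 24.2
[278.8 198.2] [58.2 60.4] 919 X [0.4729 0.0448 0.056 ] tool cm [ 1.08 -0.06  9.05]
[278.9 213.3] [40.6 42.3] 1299 X [0.4612 0.0421 0.056 ] tool cm [-0.13 -0.06  9.04]
```

View pics/c1.png

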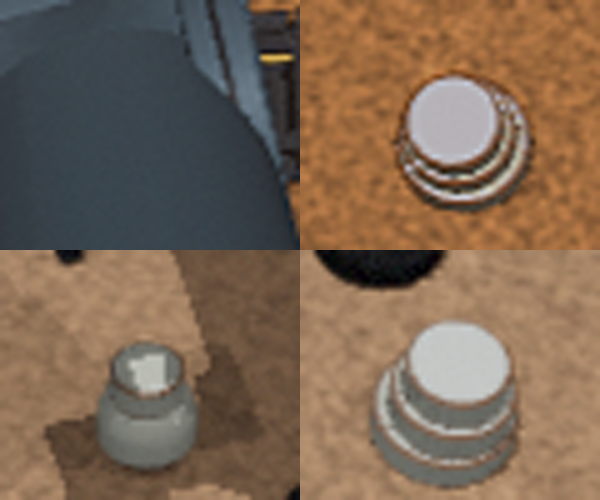

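Run:
```python
from h import *
print(plane("top",217.2,191.8,.054).round(4),plane("scene",339.6,221.9,.054).round(4),state()["tcp_pos"])
```

```text
[0.6477 0.1602 0.054 ] [0.6475 0.1592 0.054 ] [0.46030851 0.04172201 0.14391297]
```

Call:
{"method": "send_rows", "body": {"plan": [[[1.5,-0.5,0],0],[[3.5,-1.2,0],0],[[3.5,-1.2,0],0],[[3.5,-1.2,0],0],[[3.5,-1.2,0],0],[[3,-1,0],0],[[1.7,-0.7,0],0],[[0.5,-0.2,0],0],[[0,0,0],0],[[0,0,0],0]]}}

```text
t: 8.92
tcp_pos: [0.6456, 0.1573, 0.1433]
orientation: [3.121, 0.351, -0.005]
wrist_force: [0.3, 0.1, -0.2]
grip_width: 0.0659
grasp_force: 0.0
```

Run:
```python
from h import *
s=state();print(s["tcp_pos"],s["grip_width"])
lidtop(.054,(.6475,.1585),.048)
```

```text
[0.64556489 0.15727495 0.14330179] 0.06592629895589514
pred 278.6 209.1 r 30.9
[278.9 208.4] [53.4 56.3] 2345 X [0.6481 0.1584 0.054 ] tool cm [ 0.3  -0.05  8.93]
```

Call:
{"method": "send_rows", "body": {"plan": [[[0.25,0,2],0],[[0,0,3.5],0],[[0,0,2.5],0],[[0,0,1.2],0],[[0,0,0.6],0],[[0,0,0.4],0],[[0,0,0],0],[[0,0,0],0]]}}

```text
t: 9.63
tcp_pos: [0.6503, 0.1588, 0.0441]
orientation: [-3.122, -0.35, -0.003]
wrist_force: [-0.0, 0.1, -0.5]
grip_width: 0.0664
grasp_force: 0.0
```

Call:
{"method": "send_rows", "body": {"plan": [[[-0.1,0,0.4],0],[[0,0,0],0],[[0,0,0],0],[[0,0,0],0]]}}

```text
t: 9.97
tcp_pos: [0.6487, 0.1584, 0.0391]
orientation: [-3.122, -0.351, -0.001]
wrist_force: [0.1, -0.3, 0.4]
grip_width: 0.0663
grasp_force: 0.0
```

Call:
{"method": "send_rows", "body": {"plan": [[[0,0,0],0],[[0,0,0],0],[[0,0,0],0],[[0,0,0],0],[[0,0,0],0],[[0,0,0],0]], "hand": 0}}

```text
t: 10.47
tcp_pos: [0.6486, 0.1584, 0.0388]
orientation: [3.122, 0.351, 0.0]
wrist_force: [-0.3, -0.4, 1.0]
grip_width: 0.0473
grasp_force: 10.0
```

Call:
{"method": "send_rows", "body": {"plan": [[[0,0,-0.4],0],[[0,0,-1.5],0],[[0,0,-3],0],[[0,0,-3.5],-0.05],[[0,0,-2.6],-0.12],[[0,0,0],-0.12],[[0,0,0],-0.12],[[0,0,0],-0.12],[[0,0,0],-0.12],[[0,0,0],-0.12]]}}

```text
t: 11.3
tcp_pos: [0.6488, 0.1583, 0.1503]
orientation: [2.757, 1.505, 0.002]
wrist_force: [-0.1, -0.1, -0.8]
grip_width: 0.047
grasp_force: 10.0
```

Call:
{"method": "send_rows", "body": {"plan": [[[0,0,0],-0.12],[[0,0,0],-0.12],[[0,0,0],-0.12],[[0,0,0],-0.12],[[0,0,0],-0.12],[[0,0,0],-0.12],[[0,0,0],-0.12],[[0,0,0],-0.12],[[0,0,0],-0.12],[[0,0,0],-0.12]]}}

```text
t: 12.13
tcp_pos: [0.6488, 0.158, 0.15]
orientation: [1.425, 2.798, -0.0]
wrist_force: [0.1, 0.6, -0.0]
grip_width: 0.0472
grasp_force: 10.0
```

Call:
{"method": "send_rows", "body": {"plan": [[[0,0,0],-0.12],[[0,0,0],-0.04],[[0,0,0],0],[[0,0,0],0]]}}

```text
t: 12.47
tcp_pos: [0.6488, 0.1582, 0.1496]
orientation: [1.208, 2.899, 0.0]
wrist_force: [0.2, -0.9, -0.5]
grip_width: 0.0469
grasp_force: 10.0
```

```bash
cat >> h.py <<'E'
def go(x,y):
    s=state();R=Rotation.from_rotvec(s["orientation"]).as_matrix()
    print("tcp",s["tcp_pos"].round(4),"j7",s["joints"][6].round(2),"ang",np.degrees(np.arctan2(R[1,0],R[0,0])).round(1),"tilt",R[2,2].round(5),"shift cm",(R.T@(np.array([x,y,s["tcp_pos"][2]])-s["tcp_pos"])*100).round(2))
E
python3 -c "
from h import *
go(.509,-.2545)
import cv2
print(plane('scene',117,229,0),plane('scene',109,200,.09))"
```

```text
tcp [0.6488 0.1582 0.1496] j7 0.02 ang 134.7 tilt -1.0 shift cm [-19.47 -38.98  -0.  ]
[ 0.61525362 -0.35795843  0.        ] [ 0.5983844  -0.35021139  0.09      ]
```

Call:
{"method": "send_rows", "body": {"plan": [[[-0.9,-1.8,0],0],[[-1.75,-3.5,0],0],[[-1.75,-3.5,0],0],[[-1.75,-3.5,0],0],[[-1.75,-3.5,0],0],[[-1.75,-3.5,0],0],[[-1.75,-3.5,0],0],[[-1.75,-3.5,0],0],[[-1.75,-3.5,0],0],[[-1.75,-3.5,0],0]]}}

```text
t: 13.3
tcp_pos: [0.5292, -0.1965, 0.1494]
orientation: [1.208, 2.899, -0.001]
wrist_force: [0.6, -0.2, -0.0]
grip_width: 0.0471
grasp_force: 10.0
```

Call:
{"method": "send_rows", "body": {"plan": [[[-1.75,-3.5,0],0],[[-0.9,-1.8,0],0],[[-0.2,-0.4,0],0],[[0,0,0],0],[[0,0,0],0]]}}

```text
t: 13.72
tcp_pos: [0.5102, -0.2536, 0.1492]
orientation: [1.205, 2.901, 0.001]
wrist_force: [0.1, 0.3, 0.3]
grip_width: 0.047
grasp_force: 10.0
```

```bash
cat >> h.py <<'E'
def look(jx,jy,jz,name,off=None):
    "wrist + scene crops with predicted jar lip centre marked by corner coordinates"
    s=state();p=camera_params("wrist");im=grab_frame("wrist");c=grab_frame("scene");X=np.array([jx,jy,jz])
    w=wproj(s,p,X);q=proj("scene",X);print("wrist pred",w.round(1),"scene pred",q.round(1))
    a,b=w.astype(int);a2,b2=q.astype(int)
    A=cv2.resize(im[b-60:b+140,a-100:a+100,::-1],None,fx=2,fy=2,interpolation=cv2.INTER_CUBIC)
    B=cv2.resize(c[b2-70:b2+30,a2-50:a2+50,::-1],None,fx=4,fy=4,interpolation=cv2.INTER_CUBIC)
    cv2.imwrite("pics/"+name,np.hstack([A,B]));print("crop origins",a-100,b-60,"x2;",a2-50,b2-70,"x4"); go(jx,jy)
E
python3 -c "
from h import *
look(.509,-.2545,.067,'w3.png')"
```

```text
wrist pred [277.2 215.6] scene pred [160.9 175.3]
crop origins 177 155 x2; 110 105 x4
tcp [ 0.5106 -0.2526  0.1492] j7 0.66 ang 135.0 tilt -1.0 shift cm [-0.02 -0.25 -0.  ]
```

View pics/w3.png

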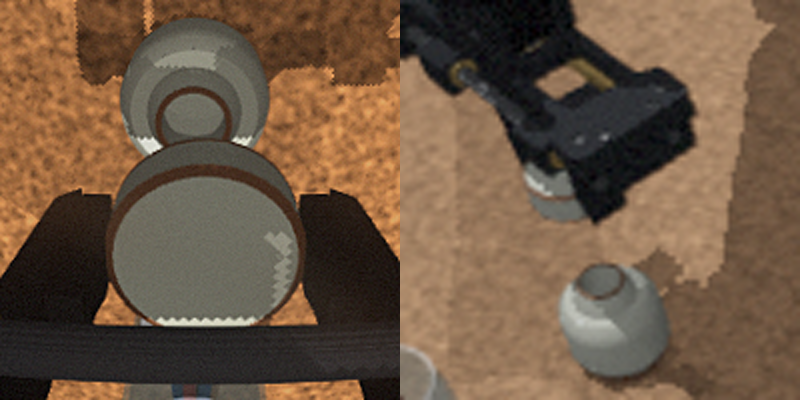

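Call:
{"method": "send_rows", "body": {"plan": [[[0,-0.35,1.5],0],[[0,0,3],0],[[0,0,1.8],0],[[0,0,0.8],0],[[0,0,0.5],0],[[0,0,0.5],0],[[0,0,0.3],0],[[0,0,0.2],0],[[0,0,0],0],[[0,0,0],0]]}}

```text
t: 14.65
tcp_pos: [0.5075, -0.2575, 0.0632]
orientation: [1.206, 2.9, -0.0]
wrist_force: [-0.3, 0.4, 0.0]
grip_width: 0.0472
grasp_force: 10.0
```

Call:
{"method": "send_rows", "body": {"plan": [[[0,0,0.2],0],[[0,0,0.2],0],[[0,0,0.1],0],[[0,0,0],0],[[0,0,0],0]]}}

```text
t: 15.07
tcp_pos: [0.5071, -0.2573, 0.0577]
orientation: [-1.205, -2.901, -0.0]
wrist_force: [0.5, 0.7, -0.5]
grip_width: 0.0474
grasp_force: 10.0
```

Call:
{"method": "send_rows", "body": {"plan": [[[0,0,0.05],0],[[0,0,0.05],0],[[0,0,0],0],[[0,0,0],0]]}}

```text
t: 15.4
tcp_pos: [0.5072, -0.2574, 0.0567]
orientation: [1.206, 2.901, -0.0]
wrist_force: [-0.7, 1.4, -0.2]
grip_width: 0.047
grasp_force: 10.0
```

Call:
{"method": "send_rows", "body": {"plan": [[[0,0,0.05],0],[[0,0,0.03],0],[[0,0,0],0],[[0,0,0],0]]}}

```text
t: 15.73
tcp_pos: [0.5073, -0.2574, 0.0566]
orientation: [1.205, 2.901, -0.001]
wrist_force: [-2.8, -0.6, 6.9]
grip_width: 0.0472
grasp_force: 10.0
```

Call:
{"method": "send_rows", "body": {"plan": [[[0,0,0],0],[[0,0,0],0],[[0,0,0],0],[[0,0,0],0],[[0,0,0],0]], "hand": 0.85}}

```text
t: 16.15
tcp_pos: [0.5071, -0.2574, 0.0558]
orientation: [-1.206, -2.901, -0.0]
wrist_force: [-0.4, 0.2, -0.7]
grip_width: 0.0748
grasp_force: 0.0
```

Call:
{"method": "send_rows", "body": {"plan": [[[0,0,-1],0],[[0,0,-3],0],[[0,0,-4],0],[[0,0,-1.5],0],[[0,0,0],0],[[0,0,0],0]]}}

```text
t: 16.65
tcp_pos: [0.5075, -0.2578, 0.1519]
orientation: [1.205, 2.899, -0.001]
wrist_force: [-1.3, 0.5, -0.6]
grip_width: 0.0749
grasp_force: 0.0
```

```bash
python3 -c "
from h import *
go(.6475,.1585)
lidtop(.072,(.508,-.2565),.048)
for n in('top','scene'): cv2.imwrite(f'pics/{n}2.png',grab_frame(n)[:,:,::-1])
a=cv2.imread('pics/top2.png');b=cv2.imread('pics/scene2.png')
f=lambda im,u,v:cv2.resize(im[v-25:v+25,u-30:u+30],None,fx=5,fy=5,interpolation=cv2.INTER_CUBIC)
cv2.imwrite('pics/c2.png',np.vstack([np.hstack([f(a,252,273),f(a,217,193)]),np.hstack([f(b,160,175),f(b,338,225)])]))
"
```

```text
tcp [ 0.5075 -0.2578  0.1519] j7 0.67 ang 134.8 tilt -1.0 shift cm [ 1.964e+01  3.928e+01 -3.000e-02]
pred 281.1 216.1 r 30.9
[279.2 201.6] [72.1 80. ] 1136 X [ 0.4992 -0.2496  0.072 ] tool cm [ 1.18 -0.01  7.98]
[279.3 215.3] [55.1 58.2] 2466 X [ 0.5067 -0.257   0.072 ] tool cm [ 0.13 -0.01  7.99]
```

View pics/c2.png

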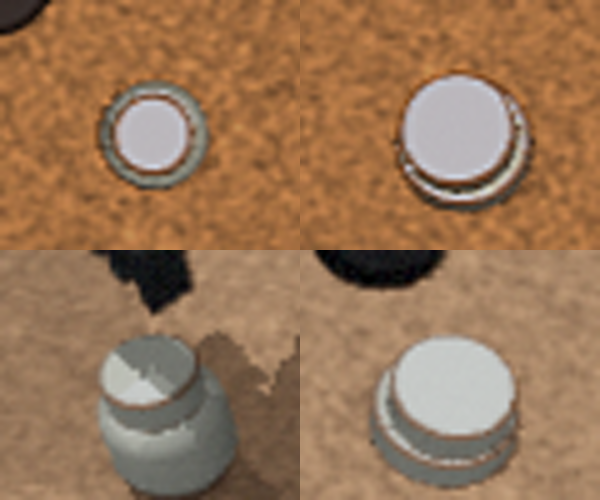

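Call:
{"method": "send_rows", "body": {"plan": [[[0.9,1.8,0],0],[[1.75,3.5,0],0],[[1.75,3.5,0],0],[[1.75,3.5,0],0],[[1.75,3.5,0],0],[[1.75,3.5,0],0],[[1.75,3.5,0],0],[[1.75,3.5,0],0],[[1.75,3.5,0],0],[[1.75,3.5,0],0]]}}

```text
t: 17.63
tcp_pos: [0.6252, 0.0972, 0.1493]
orientation: [-1.204, -2.899, 0.002]
wrist_force: [1.5, -1.0, -0.4]
grip_width: 0.0746
grasp_force: 0.0
```

Call:
{"method": "send_rows", "body": {"plan": [[[1.75,3.5,0],0],[[0.9,1.8,0],0],[[0.3,0.6,0],0],[[0,0,0],0],[[0,0,0],0]]}}

```text
t: 18.05
tcp_pos: [0.6462, 0.1566, 0.1496]
orientation: [-1.206, -2.9, 0.004]
wrist_force: [0.2, -1.3, -0.8]
grip_width: 0.0749
grasp_force: 0.0
```

```bash
python3 -c "
from h import *
print(plane('top',218.1,193.5,.036).round(4),plane('scene',338.2,226.9,.036).round(4))
lidtop(.036,(.648,.1595),.058)
go(.648,.159)"
```

```text
[0.6478 0.16   0.036 ] [0.6489 0.1581 0.036 ]
pred 283.8 202.5 r 33.2
[282.5 202.7] [60.7 63.1] 3008 X [0.6474 0.1586 0.036 ] tool cm [ 0.06  0.26 11.36]
tcp [0.6464 0.1555 0.1498] j7 0.02 ang 134.8 tilt -1.0 shift cm [ 0.14  0.36 -0.  ]
```

Call:
{"method": "send_rows", "body": {"plan": [[[0.1,0.28,2],0],[[0,0,4],0],[[0,0,3.5],0],[[0,0,1.6],0],[[0,0,0.8],0],[[0,0,0.5],0],[[0,0,0],0],[[0,0,0],0],[[0,0,0],0]]}}

```text
t: 18.85
tcp_pos: [0.6492, 0.1612, 0.0288]
orientation: [1.205, 2.899, 0.003]
wrist_force: [-0.7, 0.1, 0.4]
grip_width: 0.0748
grasp_force: 0.0
```

Call:
{"method": "send_rows", "body": {"plan": [[[0,0,0.5],0],[[0,0,0],0],[[0,0,0],0],[[0,0,0],0]]}}

```text
t: 19.18
tcp_pos: [0.648, 0.1608, 0.0221]
orientation: [1.205, 2.901, 0.0]
wrist_force: [-0.2, -0.3, -0.2]
grip_width: 0.0752
grasp_force: 0.0
```

Call:
{"method": "send_rows", "body": {"plan": [[[-0.1,-0.15,0.1],0],[[0,0,0],0],[[0,0,0],0]]}}

```text
t: 19.43
tcp_pos: [0.6476, 0.1587, 0.0208]
orientation: [-1.206, -2.901, 0.0]
wrist_force: [0.0, 0.3, -0.1]
grip_width: 0.0745
grasp_force: 0.0
```

Call:
{"method": "send_rows", "body": {"plan": [[[0,0,0],0],[[0,0,0],0],[[0,0,0],0],[[0,0,0],0],[[0,0,0],0],[[0,0,0],0]], "hand": 0, "force": 12}}

```text
t: 19.93
tcp_pos: [0.6477, 0.159, 0.0209]
orientation: [-1.206, -2.901, -0.0]
wrist_force: [0.7, 0.1, -0.9]
grip_width: 0.0582
grasp_force: 12.0
```

Call:
{"method": "send_rows", "body": {"plan": [[[0,0,-0.4],0],[[0,0,-1.5],0],[[0,0,-3.5],0],[[0,0,-4],0],[[0,0,-2.6],0],[[0,0,-1],0],[[-1.3,-1.3,0],0],[[-2.7,-2.7,0],0],[[-2.7,-2.7,0],0],[[-2.7,-2.7,0],0]]}}

```text
t: 20.77
tcp_pos: [0.6469, 0.0248, 0.1512]
orientation: [-1.204, -2.902, 0.001]
wrist_force: [1.0, -0.4, -0.2]
grip_width: 0.0586
grasp_force: 12.0
```

Call:
{"method": "send_rows", "body": {"plan": [[[-2.7,-2.7,0],0],[[-2.5,-2.5,0],0],[[-1.3,-1.3,0],0],[[-0.4,-0.4,0],0],[[0,0,0],0],[[0,0,0],0]]}}

```text
t: 21.27
tcp_pos: [0.6469, -0.0697, 0.1512]
orientation: [-1.203, -2.901, -0.002]
wrist_force: [0.3, 0.5, -0.2]
grip_width: 0.0584
grasp_force: 12.0
```

```bash
python3 -c "
from h import *
look(.6486,-.0725,.084,'w4.png')"
```

```text
wrist pred [278.1 227.4] scene pred [234.7 217.1]
crop origins 178 167 x2; 184 147 x4
tcp [ 0.647  -0.0685  0.1512] j7 0.36 ang 135.1 tilt -1.0 shift cm [-0.39 -0.17 -0.  ]
```

View pics/w4.png

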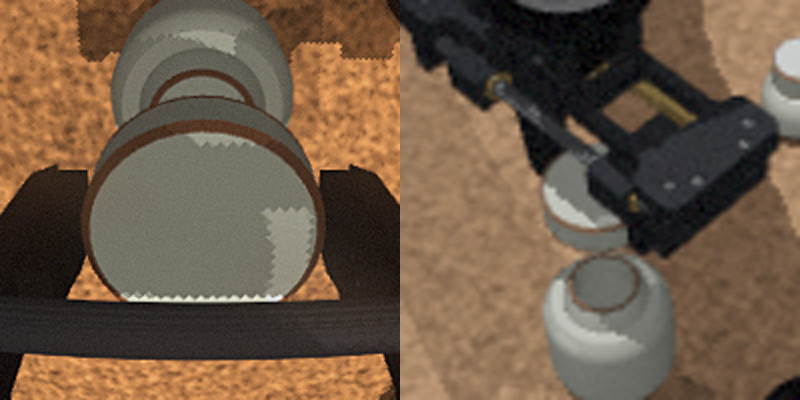

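Call:
{"method": "send_rows", "body": {"plan": [[[-0.42,-0.07,1],0],[[0,0,2.5],0],[[0,0,1.5],0],[[0,0,0.8],0],[[0,0,0.5],0],[[0,0,0.4],0],[[0,0,0.3],0],[[0,0,0.1],0],[[0,0,0],0],[[0,0,0],0]]}}

```text
t: 22.2
tcp_pos: [0.6499, -0.075, 0.0805]
orientation: [1.206, 2.9, 0.0]
wrist_force: [-0.5, 0.1, 0.1]
grip_width: 0.0585
grasp_force: 12.0
```

Call:
{"method": "send_rows", "body": {"plan": [[[0,0,0.2],0],[[0,0,0.2],0],[[0,0,0.1],0],[[0,0,0],0],[[0,0,0],0]]}}

```text
t: 22.62
tcp_pos: [0.6495, -0.0749, 0.0748]
orientation: [-1.205, -2.901, 0.0]
wrist_force: [-0.5, 0.0, -1.2]
grip_width: 0.0583
grasp_force: 12.0
```

Call:
{"method": "send_rows", "body": {"plan": [[[0,0,0.05],0],[[0,0,0.05],0],[[0,0,0],0],[[0,0,0],0]]}}

```text
t: 22.95
tcp_pos: [0.6496, -0.0749, 0.074]
orientation: [1.206, 2.901, 0.0]
wrist_force: [0.1, 1.2, 0.3]
grip_width: 0.0582
grasp_force: 12.0
```

Call:
{"method": "send_rows", "body": {"plan": [[[0,0,0.05],0],[[0,0,0.03],0],[[0,0,0],0],[[0,0,0],0]]}}

```text
t: 23.28
tcp_pos: [0.6497, -0.0749, 0.0738]
orientation: [1.205, 2.901, -0.0]
wrist_force: [-1.9, 0.2, 5.0]
grip_width: 0.0584
grasp_force: 12.0
```

Call:
{"method": "send_rows", "body": {"plan": [[[0,0,0],0],[[0,0,0],0],[[0,0,0],0],[[0,0,0],0],[[0,0,0],0]], "hand": 0.95}}

```text
t: 23.7
tcp_pos: [0.6495, -0.0751, 0.0729]
orientation: [-1.206, -2.901, 0.0]
wrist_force: [-0.4, 0.0, -0.2]
grip_width: 0.0833
grasp_force: 0.0
```

Call:
{"method": "send_rows", "body": {"plan": [[[0,0,-1],0],[[0,0,-3],0],[[0,0,-4],0],[[0,0,-0.5],0],[[0,0,0],0],[[0,0,0],0]]}}

```text
t: 24.2
tcp_pos: [0.6496, -0.0753, 0.1585]
orientation: [1.206, 2.9, -0.0]
wrist_force: [0.6, 0.1, -0.8]
grip_width: 0.084
grasp_force: 0.0
```

```bash
python3 -c "
from h import *
lidtop(.089,(.649,-.0735),.058)
go(.648,.1585)
for n in('top','scene'): cv2.imwrite(f'pics/{n}3.png',grab_frame(n)[:,:,::-1])
a=cv2.imread('pics/top3.png');b=cv2.imread('pics/scene3.png')
f=lambda im,u,v:cv2.resize(im[v-25:v+25,u-30:u+30],None,fx=5,fy=5,interpolation=cv2.INTER_CUBIC)
cv2.imwrite('pics/c3.png',np.vstack([np.hstack([f(a,378,273),f(a,217,193)]),np.hstack([f(b,235,217),f(b,338,225)])]))
"
```

```text
pred 280.5 219.6 r 38.7
[280.6 204.1] [ 87.  100.3] 1715 X [ 0.641  -0.0654  0.089 ] tool cm [1.31 0.08 6.95]
[279.4 220.2] [69.8 74.9] 4072 X [ 0.6488 -0.0744  0.089 ] tool cm [0.13 0.   6.95]
tcp [ 0.6489 -0.0753  0.1574] j7 0.37 ang 134.9 tilt -1.0 shift cm [ 1.664e+01  1.643e+01 -1.000e-02]
```

View pics/c3.png

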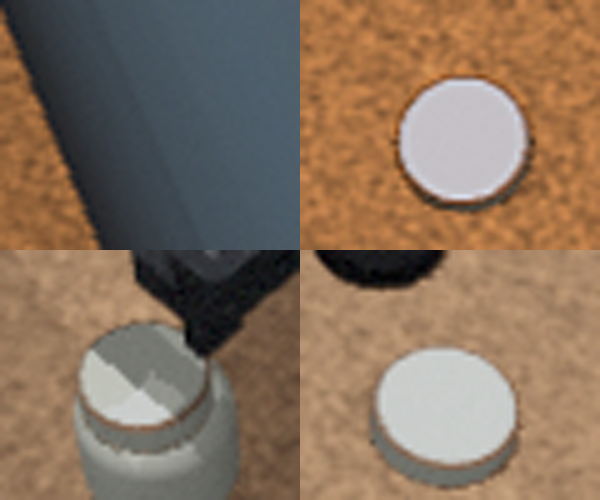

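Call:
{"method": "send_rows", "body": {"plan": [[[1.3,1.3,0],0],[[2.7,2.7,0],0],[[2.7,2.7,0],0],[[2.7,2.7,0],0],[[2.7,2.7,0],0],[[2.5,2.4,0],0],[[1.3,1.3,0],0],[[0.6,0.6,0],0],[[0,0,0],0],[[0,0,0],0]], "hand": 1}}

```text
t: 25.18
tcp_pos: [0.6494, 0.1561, 0.1571]
orientation: [-1.206, -2.9, 0.003]
wrist_force: [-0.2, -0.1, 0.4]
grip_width: 0.0883
grasp_force: 0.0
```

```bash
python3 -c "
from h import *
print(plane('top',219.2,195.5,.018).round(4),plane('scene',337,230.9,.018).round(4))
lidtop(.018,(.648,.1595),.068)
go(.648,.159)"
```

```text
[0.647  0.1591 0.018 ] [0.648  0.1577 0.018 ]
pred 281.3 191.5 r 36.0
[278.4 191.5] [67.1 69.1] 3637 X [0.6461 0.1577 0.018 ] tool cm [ 0.34 -0.09 13.91]
tcp [0.6497 0.155  0.1572] j7 0.03 ang 134.7 tilt -1.0 shift cm [ 0.41  0.16 -0.  ]
```

Call:
{"method": "send_rows", "body": {"plan": [[[0.35,0,2],0],[[0,0,4],0],[[0,0,4],0],[[0,0,2.5],0],[[0,0,1.2],0],[[0,0,0.6],0],[[0,0,0.3],0],[[0,0,0],0],[[0,0,0],0],[[0,0,0],0]]}}

```text
t: 26.07
tcp_pos: [0.6481, 0.1604, 0.0138]
orientation: [1.205, 2.899, 0.002]
wrist_force: [0.4, 0.3, -0.6]
grip_width: 0.088
grasp_force: 0.0
```

Call:
{"method": "send_rows", "body": {"plan": [[[-0.05,-0.15,0.4],0],[[0,0,0.2],0],[[0,0,0],0],[[0,0,0],0]]}}

```text
t: 26.4
tcp_pos: [0.6461, 0.1586, 0.006]
orientation: [-1.206, -2.901, 0.0]
wrist_force: [0.1, 0.2, -0.7]
grip_width: 0.0883
grasp_force: 0.0
```

Call:
{"method": "send_rows", "body": {"plan": [[[-0.05,0,0.2],0],[[0,0,0],0],[[0,0,0],0]]}}

```text
t: 26.65
tcp_pos: [0.6465, 0.1583, 0.004]
orientation: [-1.206, -2.901, 0.0]
wrist_force: [-0.0, 0.5, -1.3]
grip_width: 0.0879
grasp_force: 0.0
```

Call:
{"method": "send_rows", "body": {"plan": [[[0,0,0],0],[[0,0,0],0],[[0,0,0],0],[[0,0,0],0],[[0,0,0],0],[[0,0,0],0]], "hand": 0, "force": 14}}

```text
t: 27.15
tcp_pos: [0.6466, 0.1584, 0.0042]
orientation: [1.206, 2.901, 0.0]
wrist_force: [-0.2, 0.3, 0.6]
grip_width: 0.0681
grasp_force: 14.0
```

Call:
{"method": "send_rows", "body": {"plan": [[[0,0,-0.4],0],[[0,0,-1.5],0],[[0,0,-3.5],0],[[0,0,-4],0],[[0,0,-4],0],[[0,0,-2.2],0],[[0,0,-1],0],[[1.5,-0.3,0],0],[[3.5,-0.7,0],0],[[3.6,-0.8,0],0]]}}

```text
t: 27.98
tcp_pos: [0.5728, 0.2056, 0.1697]
orientation: [1.211, 2.899, -0.001]
wrist_force: [0.0, 1.2, -0.8]
grip_width: 0.068
grasp_force: 14.0
```

Call:
{"method": "send_rows", "body": {"plan": [[[3.6,-0.8,0],0],[[3.5,-0.7,0],0],[[2.2,-0.4,0],0],[[1.2,-0.3,0],0],[[0.4,-0.1,0],0],[[0,0,0],0],[[0,0,0],0]]}}

```text
t: 28.57
tcp_pos: [0.4814, 0.2664, 0.1699]
orientation: [1.208, 2.899, -0.001]
wrist_force: [0.3, 0.1, -0.7]
grip_width: 0.0683
grasp_force: 14.0
```

```bash
python3 -c "
from h import *
look(.4788,.268,.103,'w5.png')"
```

```text
wrist pred [278.4 219.1] scene pred [378.7 151.2]
crop origins 178 159 x2; 328 81 x4
tcp [0.4815 0.2663 0.1698] j7 -0.3 ang 134.7 tilt -1.0 shift cm [ 0.31 -0.08 -0.  ]
```

View pics/w5.png

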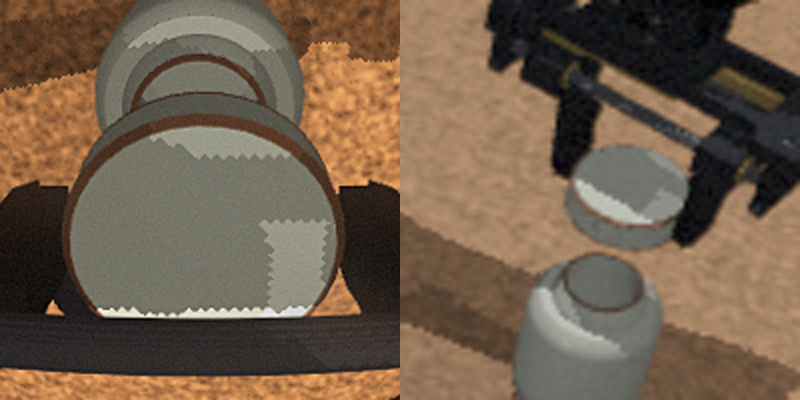

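Call:
{"method": "send_rows", "body": {"plan": [[[0.27,-0.1,1],0],[[0,0,2.2],0],[[0,0,1.5],0],[[0,0,0.8],0],[[0,0,0.5],0],[[0,0,0.4],0],[[0,0,0.3],0],[[0,0,0.2],0],[[0,0,0],0],[[0,0,0],0]]}}

```text
t: 29.5
tcp_pos: [0.4776, 0.269, 0.1015]
orientation: [1.205, 2.901, 0.001]
wrist_force: [-0.1, 1.2, -0.1]
grip_width: 0.0683
grasp_force: 14.0
```

Call:
{"method": "send_rows", "body": {"plan": [[[0,0,0.2],0],[[0,0,0.2],0],[[0,0,0.1],0],[[0,0,0],0],[[0,0,0],0]]}}

```text
t: 29.92
tcp_pos: [0.4773, 0.2688, 0.0961]
orientation: [-1.206, -2.901, 0.0]
wrist_force: [0.0, 1.1, -0.7]
grip_width: 0.0681
grasp_force: 14.0
```

Call:
{"method": "send_rows", "body": {"plan": [[[0,0,0.1],0],[[0,0,0.05],0],[[0,0,0],0],[[0,0,0],0]]}}

```text
t: 30.25
tcp_pos: [0.4773, 0.2688, 0.0946]
orientation: [-1.206, -2.901, 0.0]
wrist_force: [-0.2, -0.4, -0.7]
grip_width: 0.0683
grasp_force: 14.0
```

Call:
{"method": "send_rows", "body": {"plan": [[[0,0,0.05],0],[[0,0,0],0],[[0,0,0],0],[[0,0,0],0]]}}

```text
t: 30.58
tcp_pos: [0.4773, 0.2688, 0.0941]
orientation: [-1.206, -2.901, 0.0]
wrist_force: [0.2, -0.7, -0.9]
grip_width: 0.0683
grasp_force: 14.0
```

Call:
{"method": "send_rows", "body": {"plan": [[[0,0,0.05],0],[[0,0,0.04],0],[[0,0,0],0],[[0,0,0],0]]}}

```text
t: 30.92
tcp_pos: [0.4774, 0.2689, 0.094]
orientation: [1.205, 2.9, -0.0]
wrist_force: [-2.4, -2.9, 8.2]
grip_width: 0.0686
grasp_force: 14.0
```

Call:
{"method": "send_rows", "body": {"plan": [[[0,0,0],0],[[0,0,0],0],[[0,0,0],0],[[0,0,0],0],[[0,0,0],0]], "hand": 1}}

```text
t: 31.33
tcp_pos: [0.4773, 0.2688, 0.0931]
orientation: [-1.206, -2.901, 0.0]
wrist_force: [-0.5, 0.5, -0.2]
grip_width: 0.088
grasp_force: 0.0
```

Call:
{"method": "send_rows", "body": {"plan": [[[0,0,-1],0],[[0,0,-3],0],[[0,0,-4],0],[[0,0,-2],0],[[0,0,0],0],[[0,0,0],0]]}}

```text
t: 31.83
tcp_pos: [0.478, 0.2692, 0.1947]
orientation: [1.205, 2.899, 0.003]
wrist_force: [-0.1, 0.3, 0.3]
grip_width: 0.0883
grasp_force: 0.0
```

```bash
python3 -c "
from h import *
lidtop(.108,(.478,.268),.068)
b=grab_frame('scene')[:,:,::-1]
f=lambda u,v:cv2.resize(b[v-30:v+30,u-30:u+30],None,fx=5,fy=5,interpolation=cv2.INTER_CUBIC)
cv2.imwrite('pics/c4.png',np.vstack([np.hstack([f(378,160),f(235,225)]),np.hstack([f(162,180),f(285,166)])]))
"
```

```text
pred 278.0 214.8 r 42.2
[277.6 212.7] [78.2 82.7] 5067 X [0.4766 0.2691 0.108 ] tool cm [ 0.1  -0.13  8.67]
```

View pics/c4.png

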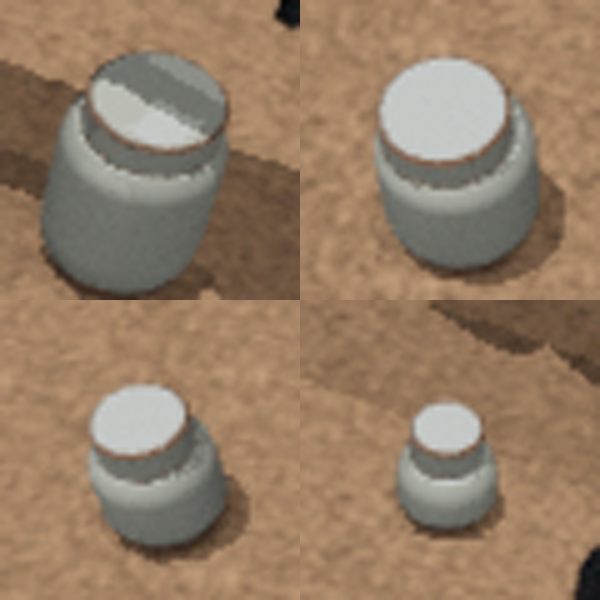

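All four lids look level and seated on their jars, and the arm is clear, so I'm handing in.

```bash
python3 -c "
from workcell import *
print(job_done())"
```

```text
the job is handed in; nothing more can be done
None
```

All four lids are on their own jars. In the last pictures they sit level and on the shoulders, with the arm clear and the brushes and vase not approached; I handed the job in at about 32 s, and no verdict was returned.

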